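# Switch on the kitchen scale and zero it under the bowl

### The job

The glass bowl stands on the kitchen scale, ready for weighing out. Gently press the green button until it is fully down (it stays down: the scale is on), then press the blue button fully down to zero the scale, let it spring back and draw the hand away. Leave the yellow and red buttons alone, do not press the blue one before the scale is on, and do not shift or lift the bowl or the things around the scale.

Things in the scene. Friction and masses are not known exactly. Their poses are not given: they have to be found in the camera images.
- scale: White kitchen scale, fixed, 270 mm deep (its x), 230 mm wide (its y), 34 mm high; steel plate (top at 38 mm) on its +x part. Origin: centre of its underside; z up. Its -x edge is the front, nearest the robot, turned up to 0.35 rad. Four buttons, colours in varying order, in a row at its x = -105 mm, y = -75, -25, 25, 75 mm.
- power_base: Round push button on the scale's front panel: a green cap 24 mm across in a grey round housing 40 mm across (the on switch; latching). Origin: on the button's axis, 22 mm below the cap's top when the cap is up; z up. The housing's top is 12 mm above this origin.
- power_top (a point): Centre of the green button's top face; z up. 50 mm above the table when the cap is up, 44 mm when fully down (10 mm, then 4 mm, above its housing).
- power (a joint): Travel of the green cap, in m: 0 up (off), 0.006 fully down (on). No spring: it yields at about 3 N and stays where it is left.
- tare_base: Round push button on the scale's front panel: a blue cap 24 mm across in a grey round housing 40 mm across (zero; springs back). Origin: on the button's axis, 22 mm below the cap's top when the cap is up; z up. The housing's top is 12 mm above this origin.
- tare_top (a point): Centre of the blue button's top face; z up. 50 mm above the table when the cap is up, 44 mm when fully down (10 mm, then 4 mm, above its housing).
- tare (a joint): Travel of the blue cap, in m: 0 up, 0.006 fully down. A spring returns it; it starts to move at about 1.2 N and is fully down at 4 N.
- units_base: Round push button on the scale's front panel: a yellow cap 24 mm across in a grey round housing 40 mm across (units; springs back). Origin: on the button's axis, 22 mm below the cap's top when the cap is up; z up. The housing's top is 12 mm above this origin.
- units_top (a point): Centre of the yellow button's top face; z up. 50 mm above the table when the cap is up, 44 mm when fully down (10 mm, then 4 mm, above its housing).
- units (a joint): Travel of the yellow cap, in m: 0 up, 0.006 fully down. A spring returns it; it starts to move at about 1.2 N and is fully down at 4 N.
- timer_base: Round push button on the scale's front panel: a red cap 24 mm across in a grey round housing 40 mm across (timer; springs back). Origin: on the button's axis, 22 mm below the cap's top when the cap is up; z up. The housing's top is 12 mm above this origin.
- timer_top (a point): Centre of the red button's top face; z up. 50 mm above the table when the cap is up, 44 mm when fully down (10 mm, then 4 mm, above its housing).
- timer (a joint): Travel of the red cap, in m: 0 up, 0.006 fully down. A spring returns it; it starts to move at about 1.2 N and is fully down at 4 N.
- mixing_bowl: Clear glass bowl standing loose on the weighing plate, 150 mm across the rim, 55 mm high (rim 93 mm above the table), 0.25 to 0.5 kg. Origin: centre of its underside.
- prep_bowl: Small loose amber glass bowl on the table to one side of the scale, 72 mm across, 30 mm high. Origin: centre of its underside.
- measuring_cup: Small loose black plastic measuring cup on the table to the other side of the scale, 72 mm across, 50 mm high. Origin: centre of its underside.
- pastry_brush: Loose pastry brush, 190 mm long, lying on the table between robot and scale, below 30 mm high. Origin near its middle, underside; handle towards its -x.
Not all that is in view belongs to the job. Several things have the shape of the measuring_cup; the one meant has the colours described above.

How it is judged:
By the outcome, as a careful person would: the job done as asked, in the order asked, and still so for the second after the job is handed in, with the robot touching nothing.
It also fails if it takes over 37 s, if anything falls off the work surface, if the arm or the gripper's body presses on something with over 40 N, if the wrist force passes 120 N, or if a joint passes its speed limit or range.

### The arm

A 7-joint arm with a two-finger parallel gripper is mounted at the origin on the work surface. World frame = base frame: x ahead of the robot, y to its left, z up, the work surface at z = 0. Lengths are in m, angles in rad, forces in N, time in s.
With the tool pointing down it reaches from about 0.425 to 0.875 m from the base axis. Payload 4.7 kg.
Tool frame: the origin (TCP) lies at the very end of the fingers, on their centre line; the grasp point (between the pads) lies 19 mm behind it; z points along the fingers, y is the line along which they close (so a half turn about z gives the same grasp; the last joint's range is limited). The gripper opens to 85 mm and grips with 20 to 120 N. Pads are 22 mm wide; open, the fingers measure 114 mm over their backs; the gripper's body (76 mm by 85 mm) begins 54 mm behind the grasp point. The pads swing forward as they close: fully open they stand 13 mm farther back than shut.
Start: joints at [-1.17, 0.321, -0.07, 1.45, 0.023, 1.371, -0.057], TCP at [0.245, 0.602, 0.231] pointing down, gripper open.
Joint ranges: [-2.86, 2.86], [-0.3, 2.09], [-1.38, 1.24], [0.06, 2.45], [-1.56, 4.7], [0.09, 2.05], [-2.69, 2.69]. Speed limits (rad/s): [2.57, 2.57, 3.14, 3.14, 3.14, 3.14, 3.14].

### API

Orientations are given as [roll, pitch, yaw] about the fixed x, y, z axes, in that order (R = Rz(yaw) Ry(pitch) Rx(roll)).
In Python, from workcell import status, viewer, manip gives the robot as it stands.
- The arm moves only by the tool arm_command, never from a script. Its argument "commands" is a list of rows, each an object of numbers: "tx", "ty", "tz": the shift along the tool's x, y, z in m; "twist": the turn about the tool's z in degrees. In form: [{"tx": .., "ty": .., "tz": .., "twist": ..}, ...]. A call has 1 to 10 rows; each row is the pose to reach, as a shift and turn from the pose commanded when the call began, along the tool's axes at that moment; what a row does not reach only later rows make up. A row lasts 1/8 s, in which the tool goes at most 62.5 mm and 10.7 degrees, less where a joint would pass 70% of its speed; a pose out of reach is approached as far as the arm can. A call with a gripper value outside its range is refused whole. "gripper" is the closure, from -1 (fully open) to 1 (shut), set as the call begins (left out, the last holds). The fingers move at their own pace and stop on an object; "force" is the grip in N (left out, the last holds). Time passes only in rows, so rows that repeat a pose let the fingers close. It gives the time, the measured TCP pose, the force, the opening and the grip force at its end, in the units of the state.
- status.get_obs(): the state, without advancing time (a new reading comes with each control period).
- viewer.camera(name): name is "side" or "top" or "wrist"; returns a dict with "image" (384x512x3 uint8, blue, green, red), "fx", "fy", "cx", "cy" (pixels), "position" and "orientation" of the camera in the world. Camera axes: x right, y up, looking along -z (the intrinsics and any distortion apply to the point x, -y, -z); pixel columns grow to the right and rows downward; lengths in m; the calibration is good to about 2 mm. The wrist camera is an equidistant fisheye: a pixel r from the principal point sees the ray r / f radians off the axis. A picture is of the moment at which its call begins. There is no depth.
- manip.hand_in(): hands the job in; it is judged then, once.
Trained networks look in a picture, given as the dict that the camera call returned (one of the last four; its "shot" number tells which), for a name from the list of things; names that differ only in an ending like _2 or _b are one class to them, and where a whole thing is asked for, a point or a joint stands for the part that bears it (a point fixed in the world has none). Each returns a list of dicts, best first, with "conf" (0 to 1); they miss things now and then, are a little off and sometimes report something else, mostly with a low value. They report only what shows in the picture. A call takes as long as a camera call. They do not tell look-alikes from the thing itself.
- viewer.look_for(picture, name): "location" ([x, y, z] in m, in the coordinates of the camera as it stood for that picture, good to about 4 mm: the middle of the surface that is visible of it).
- viewer.outline_of(picture, name): "pixels" (384x512 bool, what is visible of it).
The state is a dict: "time_s": time; "joint_pos": joint angles; "joint_vel": joint speeds; "effort": joint torques, N m; "position": TCP position; "tcp_rot": TCP orientation; "contact_force": force on the tool from outside, world axes, zero at the start; "wrist_torque": the same for the moment, N m; "opening": finger opening in m; "gripper_force": force on a finger pad.
Only numpy, scipy, OpenCV 4.12 (cv2) and the standard library are available. Lean on these libraries where they do the work, as an engineer would, in place of code of your own. Each camera call takes 0.05 s, during which the arm holds its last target. There are 200 camera calls.

## Working session

There is one attempt and no reset: what is moved stays moved. The work goes in short steps, Python scripts to look and compute and a tool call to move; the robot and the scene stay as the last step left them, time stands still between calls to the robot, and variables do not carry over. Pictures are saved under pics/ and viewed, at most 10 in all, crops included, and the job is handed in when it is done.

Besides the shell and the picture viewer there is one more tool, called after ">>>" as name(argument=value, ...) on one line, values as JSON. arm_command: Moves the arm, as the interface text tells. Its arguments: {"type":"object","properties":{"commands":{"type":"array","items":{"type":"object","properties":{"tx":{"type":"number"},"ty":{"type":"number"},"tz":{"type":"number"},"twist":{"type":"number"}}}},"gripper":{"type":"number"},"force":{"type":"number"}},"required":["commands"]}

```bash
mkdir -p pics; cat > h.py <<'E'
import numpy as np, cv2
from scipy.spatial.transform import Rotation as R
from workcell import status, viewer, manip
def rot(o):
    o=np.array(o,float)
    return o if o.shape==(3,3) else (R.from_euler('xyz',o).as_matrix() if o.size==3 else R.from_quat(o).as_matrix())
def ray(p,u,v):  # pinhole
    d=np.array([(u-p['cx'])/p['fx'],-(v-p['cy'])/p['fy'],-1.]); return rot(p['orientation'])@d
def onplane(p,u,v,z):
    d=ray(p,u,v); c=np.array(p['position']); return c+d*(z-c[2])/d[2]
E
python3 - <<'E'
from h import *
o=status.get_obs(); print({k:np.round(o[k],3).tolist() for k in o})
ps={}
for n in ['top','side']:
    p=viewer.camera(n); ps[n]=p; cv2.imwrite(f'pics/{n}0.png',p['image'])
    print(n,{k:p[k] for k in p if k!='image'})
    for b in ['power_top','tare_top','units_top','timer_top','power_base','tare_base','mixing_bowl','measuring_cup','prep_bowl','pastry_brush']:
        for r in viewer.look_for(p,b)[:2]:
            w=rot(p['orientation'])@np.array(r['location'])+p['position']; print(b,round(r['conf'],2),w.round(3))
E
```

```text
{'time_s': 0.0, 'joint_pos': [-1.17, 0.322, -0.07, 1.452, 0.023, 1.371, -0.057], 'joint_vel': [0.0, -0.003, 0.0, 0.0, -0.0, 0.001, -0.002], 'effort': [-0.0, -49.358, -0.382, -31.433, 0.013, 0.012, 0.0], 'position': [0.245, 0.601, 0.23], 'tcp_rot': [-3.14, 0.0, 2.755], 'contact_force': [-0.612, 0.394, -0.018], 'wrist_torque': [0.026, -0.033, -0.028], 'gripper_force': 0.0, 'opening': 0.085}
top {'fx': 482.11572433275825, 'fy': 482.11572433275825, 'cx': 261.45358870397666, 'cy': 182.55927761547565, 'position': array([ 0.47571424, -0.03005053,  1.10994475]), 'orientation': array([ 0.05577054, -0.01430156, -1.57844673]), 'shot': 1}
power_top 0.43 [ 0.483 -0.086  0.051]
power_top 0.41 [0.489 0.011 0.04 ]
tare_top 0.44 [ 0.642 -0.073  0.061]
timer_top 0.72 [ 0.479 -0.089  0.038]
power_base 0.75 [ 0.479 -0.091  0.036]
tare_base 0.75 [ 0.485 -0.037  0.039]
mixing_bowl 0.59 [ 0.644 -0.067  0.063]
measuring_cup 0.92 [ 0.357 -0.294  0.012]
measuring_cup 0.92 [ 0.477 -0.396  0.015]
prep_bowl 0.55 [0.536 0.137 0.011]
pastry_brush 0.92 [ 0.394 -0.03   0.018]
side {'fx': 407.05291135899046, 'fy': 407.05291135899046, 'cx': 252.1324853079171, 'cy': 185.86255684963197, 'position': array([-0.04501721, -0.69525755,  0.75394738]), 'orientation': array([ 0.91053455,  0.01253989, -0.7403948 ]), 'shot': 2}
power_top 0.65 [ 0.475 -0.09   0.049]
power_top 0.61 [ 0.483 -0.041  0.052]
units_top 0.62 [ 0.473 -0.139  0.051]
units_top 0.23 [ 0.492 -0.238  0.03 ]
timer_top 0.39 [0.489 0.008 0.048]
power_base 0.63 [ 0.473 -0.09   0.051]
power_base 0.34 [ 0.492 -0.24   0.029]
tare_base 0.46 [ 0.482 -0.038  0.05 ]
tare_base 0.41 [ 0.48  -0.038  0.043]
mixing_bowl 0.87 [ 0.656 -0.045  0.07 ]
measuring_cup 0.88 [ 0.362 -0.278  0.031]
measuring_cup 0.82 [ 0.491 -0.388  0.029]
prep_bowl 0.75 [0.54  0.148 0.019]
pastry_brush 0.97 [ 0.395 -0.035  0.018]
```

View pics/top0.png

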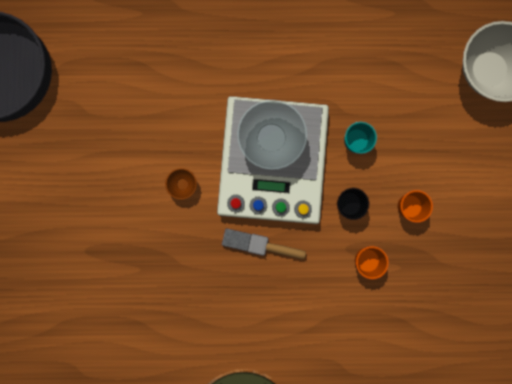

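View pics/side0.png

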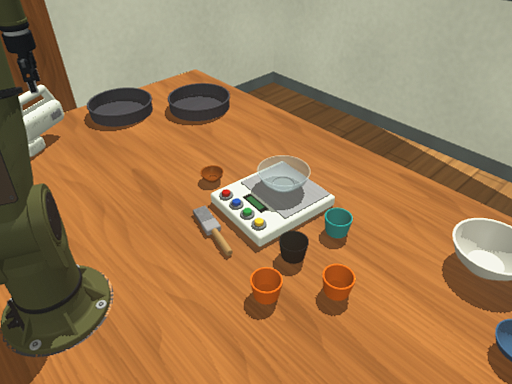

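The top view has the buttons left to right: red (236,203), blue (259,205), green (281,208) and yellow (303,209). The bowl is behind them and the brush in front, and the side view shows the same order. Next I'll measure the button centres by colour in both views.

```bash
python3 - <<'E'
from h import *
seed={'top':dict(red=(236,203),blue=(259,205),green=(281,208),yellow=(303,209)),'side':dict(red=(226,194),blue=(236,203),green=(247,213),yellow=(259,223))}
for n in seed:
    p=viewer.camera(n); hsv=cv2.cvtColor(p['image'],cv2.COLOR_BGR2HSV).astype(int); P=[]
    for c,(u,v) in seed[n].items():
        h0=hsv[v,u,0]; m=((abs((hsv[...,0]-h0+90)%180-90)<14)&(hsv[...,1]>110)).astype(np.uint8)
        w=np.zeros_like(m); cv2.circle(w,(u,v),10,1,-1); k,l,s,ce=cv2.connectedComponentsWithStats(m*w)
        i=1+np.argmax(s[1:,4]); q=onplane(p,*ce[i],.049); P.append(q); print(n,c,s[i],ce[i].round(1),q.round(4))
    P=np.array(P); print(np.linalg.norm(np.diff(P,axis=0),axis=1).round(4))
    d=P[0]-P[3]; print('yaw',np.arctan2(-d[0],d[1]))
o=status.get_obs(); print(o['position'],o['tcp_rot'])
E
```

```text
top red [230 198  11  11  96] [235.3 203. ] [0.4903 0.0121 0.049 ]
top blue [253 200  11  11  95] [257.9 204.9] [ 0.4856 -0.0375  0.049 ]
top green [276 202  10  11  85] [280.5 206.8] [ 0.4811 -0.0871  0.049 ]
top yellow [298 203  11  12 104] [303.  208.8] [ 0.4764 -0.1366  0.049 ]
[0.0498 0.0498 0.0498]
yaw -0.09306518868368588
side red [222 189   8   8  51] [225.5 192.7] [0.4865 0.0087 0.049 ]
side blue [232 199   9   7  46] [235.9 201.8] [ 0.4819 -0.0408  0.049 ]
side green [243 208   9   7  52] [246.8 211.1] [ 0.478 -0.089  0.049]
side yellow [254 218  10   9  65] [258.6 221.7] [ 0.4728 -0.1396  0.049 ]
[0.0497 0.0484 0.0509]
yaw -0.09160681272426247
[0.24522579 0.60199144 0.23132916] [3.14154210e+00 4.29117682e-05 2.75483712e+00]
```

>>> arm_command(commands=[{"tx": -0.045,"ty": -0.03},{"tx": -0.09,"ty": -0.06},{"tx": -0.135,"ty": -0.09},{"tx": -0.18,"ty": -0.12},{"tx": -0.226,"ty": -0.15},{"tx": -0.271,"ty": -0.18},{"tx": -0.316,"ty": -0.21},{"tx": -0.361,"ty": -0.24},{"tx": -0.406,"ty": -0.269},{"tx": -0.406,"ty": -0.269}], gripper=1)

```text
validation failed for argument at $.co...
```

>>> arm_command(commands=[{"tx": -0.045,"ty": -0.03,"tz": 0.0,"twist": 0.0},{"tx": -0.09,"ty": -0.06,"tz": 0.0,"twist": 0.0},{"tx": -0.135,"ty": -0.09,"tz": 0.0,"twist": 0.0},{"tx": -0.18,"ty": -0.12,"tz": 0.0,"twist": 0.0},{"tx": -0.226,"ty": -0.15,"tz": 0.0,"twist": 0.0},{"tx": -0.271,"ty": -0.18,"tz": 0.0,"twist": 0.0},{"tx": -0.316,"ty": -0.21,"tz": 0.0,"twist": 0.0},{"tx": -0.361,"ty": -0.24,"tz": 0.0,"twist": 0.0},{"tx": -0.406,"ty": -0.269,"tz": 0.0,"twist": 0.0},{"tx": -0.406,"ty": -0.269,"tz": 0.0,"twist": 0.0}], gripper=1)

```text
time_s: 2.45
position: [0.5224, 0.1941, 0.2316]
tcp_rot: [-3.141, 0.002, 2.745]
contact_force: [-0.3, 1.2, -0.1]
opening: 0.0002
gripper_force: 0.0
```

>>> arm_command(commands=[{"tx": -0.012,"ty": -0.047,"tz": 0.0,"twist": 0.0},{"tx": -0.024,"ty": -0.094,"tz": 0.02,"twist": 0.0},{"tx": -0.036,"ty": -0.141,"tz": 0.05,"twist": 0.0},{"tx": -0.048,"ty": -0.188,"tz": 0.08,"twist": 0.0},{"tx": -0.06,"ty": -0.235,"tz": 0.11,"twist": 0.0},{"tx": -0.071,"ty": -0.282,"tz": 0.131,"twist": 0.0},{"tx": -0.071,"ty": -0.282,"tz": 0.131,"twist": 0.0},{"tx": -0.071,"ty": -0.282,"tz": 0.131,"twist": 0.0},{"tx": -0.071,"ty": -0.282,"tz": 0.131,"twist": 0.0}], gripper=1)

```text
time_s: 3.58
position: [0.4801, -0.0864, 0.1009]
tcp_rot: [3.14, 0.001, 2.758]
contact_force: [0.3, 0.7, 0.7]
opening: 0.0004
gripper_force: 0.0
```

```bash
python3 - <<'E'
from h import *
ims=[]
for n in ['top','side']:
    p=viewer.camera(n); x,y=(281,207) if n=='top' else (247,205)
    ims.append(cv2.resize(p['image'][y-60:y+60,x-65:x+65],None,fx=3,fy=3))
cv2.imwrite('pics/b.png',np.hstack(ims))
o=status.get_obs(); print(o['time_s'],o['position'],o['tcp_rot'],o['contact_force'])
E
```

```text
3.675 [ 0.47986636 -0.0867828   0.10083767] [3.14078839e+00 9.06896272e-04 2.75739444e+00] [-0.07868511 -0.67413781  0.07231561]
```

View pics/b.png

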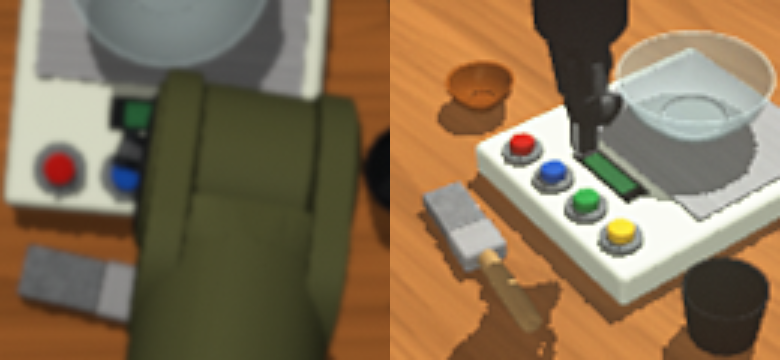

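The fingertip, at about px (248,195) in the side view, is directly above the green cap. I'll go down gently.

>>> arm_command(commands=[{"tx": 0.0,"ty": -0.001,"tz": 0.02,"twist": 0.0},{"tx": 0.0,"ty": -0.001,"tz": 0.04,"twist": 0.0},{"tx": 0.0,"ty": -0.001,"tz": 0.046,"twist": 0.0},{"tx": 0.0,"ty": -0.001,"tz": 0.049,"twist": 0.0},{"tx": 0.0,"ty": -0.001,"tz": 0.051,"twist": 0.0},{"tx": 0.0,"ty": -0.001,"tz": 0.053,"twist": 0.0},{"tx": 0.0,"ty": -0.001,"tz": 0.054,"twist": 0.0},{"tx": 0.0,"ty": -0.001,"tz": 0.055,"twist": 0.0},{"tx": 0.0,"ty": -0.001,"tz": 0.055,"twist": 0.0}])

```text
time_s: 4.8
position: [0.4794, -0.089, 0.0456]
tcp_rot: [3.141, 0.001, 2.755]
contact_force: [0.4, 0.7, 2.7]
opening: 0.0002
gripper_force: 1.2
```

Contact at about 3 N, as expected for the cap yielding. I'll go on to its stop.

>>> arm_command(commands=[{"tx": 0.0,"ty": 0.0,"tz": 0.001,"twist": 0.0},{"tx": 0.0,"ty": 0.0,"tz": 0.002,"twist": 0.0},{"tx": 0.0,"ty": 0.0,"tz": 0.0025,"twist": 0.0},{"tx": 0.0,"ty": 0.0,"tz": 0.003,"twist": 0.0},{"tx": 0.0,"ty": 0.0,"tz": 0.003,"twist": 0.0}])

```text
time_s: 5.42
position: [0.4794, -0.0891, 0.0438]
tcp_rot: [3.14, 0.0, 2.755]
contact_force: [-2.7, 2.2, 15.4]
opening: -0.0001
gripper_force: 7.4
```

Force rose to 15 N at z = 43.8 mm, so the green cap is at its stop. Now I'll lift, check it, and go above blue.

>>> arm_command(commands=[{"tx": 0.0,"ty": 0.0,"tz": -0.01,"twist": 0.0},{"tx": 0.0,"ty": 0.0,"tz": -0.03,"twist": 0.0},{"tx": 0.005,"ty": 0.016,"tz": -0.045,"twist": 0.0},{"tx": 0.01,"ty": 0.032,"tz": -0.045,"twist": 0.0},{"tx": 0.0146,"ty": 0.048,"tz": -0.045,"twist": 0.0},{"tx": 0.0146,"ty": 0.048,"tz": -0.045,"twist": 0.0},{"tx": 0.0146,"ty": 0.048,"tz": -0.045,"twist": 0.0}])

```text
time_s: 6.3
position: [0.4829, -0.0396, 0.0867]
tcp_rot: [-3.141, -0.001, 2.755]
contact_force: [0.3, 0.5, 0.9]
opening: 0.0001
gripper_force: 0.0
```

```bash
python3 - <<'E'
from h import *
p=viewer.camera('side'); cv2.imwrite('pics/c.png',cv2.resize(p['image'][145:265,180:310],None,fx=5,fy=5,interpolation=cv2.INTER_CUBIC))
o=status.get_obs(); print(o['time_s'],o['position'],o['contact_force'])
E
```

```text
6.35 [ 0.48296766 -0.03988734  0.08686223] [ 0.05770448  0.28422386 -0.20386136]
```

View pics/c.png

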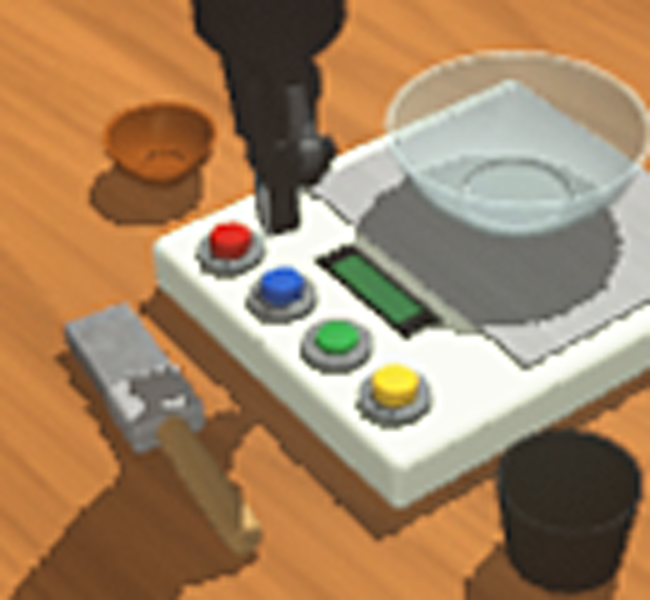

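The picture shows the green cap (crop 337,335) sitting lower in its housing, while blue, red and yellow are up. The fingertip is above blue, so I'll press it, hold and retreat.

>>> arm_command(commands=[{"tx": 0.0,"ty": 0.0,"tz": 0.02,"twist": 0.0},{"tx": 0.0,"ty": 0.0,"tz": 0.032,"twist": 0.0},{"tx": 0.0,"ty": 0.0,"tz": 0.036,"twist": 0.0},{"tx": 0.0,"ty": 0.0,"tz": 0.039,"twist": 0.0},{"tx": 0.0,"ty": 0.0,"tz": 0.041,"twist": 0.0},{"tx": 0.0,"ty": 0.0,"tz": 0.0425,"twist": 0.0},{"tx": 0.0,"ty": 0.0,"tz": 0.0435,"twist": 0.0},{"tx": 0.0,"ty": 0.0,"tz": 0.044,"twist": 0.0},{"tx": 0.0,"ty": 0.0,"tz": 0.044,"twist": 0.0},{"tx": 0.0,"ty": 0.0,"tz": 0.044,"twist": 0.0}])

```text
time_s: 7.6
position: [0.4834, -0.0395, 0.044]
tcp_rot: [3.142, -0.0, 2.755]
contact_force: [-3.9, -1.0, 8.0]
opening: -0.0001
gripper_force: 4.1
```

>>> arm_command(commands=[{"tx": 0.0,"ty": 0.0,"tz": 0.0005,"twist": 0.0},{"tx": 0.0,"ty": 0.0,"tz": 0.001,"twist": 0.0},{"tx": 0.0,"ty": 0.0,"tz": 0.001,"twist": 0.0}])

```text
time_s: 7.98
position: [0.4834, -0.0395, 0.0438]
tcp_rot: [3.141, -0.001, 2.755]
contact_force: [-7.0, -0.9, 16.5]
opening: -0.0
gripper_force: 7.8
```

>>> arm_command(commands=[{"tx": 0.0,"ty": 0.0,"tz": -0.01,"twist": 0.0},{"tx": 0.0,"ty": 0.0,"tz": -0.03,"twist": 0.0},{"tx": 0.0,"ty": 0.0,"tz": -0.06,"twist": 0.0},{"tx": 0.0,"ty": 0.0,"tz": -0.1,"twist": 0.0},{"tx": 0.0,"ty": 0.0,"tz": -0.14,"twist": 0.0},{"tx": 0.0,"ty": 0.04,"tz": -0.18,"twist": 0.0},{"tx": 0.0,"ty": 0.09,"tz": -0.18,"twist": 0.0},{"tx": 0.0,"ty": 0.14,"tz": -0.18,"twist": 0.0},{"tx": 0.0,"ty": 0.14,"tz": -0.18,"twist": 0.0},{"tx": 0.0,"ty": 0.14,"tz": -0.18,"twist": 0.0}])

```text
time_s: 9.22
position: [0.5362, 0.0901, 0.2221]
tcp_rot: [-3.141, 0.0, 2.755]
contact_force: [-0.6, -0.7, 0.1]
opening: 0.0001
gripper_force: 0.0
```

```bash
python3 - <<'E'
from h import *
p=viewer.camera('side'); cv2.imwrite('pics/d.png',cv2.resize(p['image'][145:265,180:310],None,fx=5,fy=5,interpolation=cv2.INTER_CUBIC))
o=status.get_obs(); print(o['time_s'],o['position'],o['contact_force'])
E
```

```text
9.275 [0.53609884 0.08926689 0.22226033] [ 0.31253615 -0.225082   -0.23340971]
```

View pics/d.png

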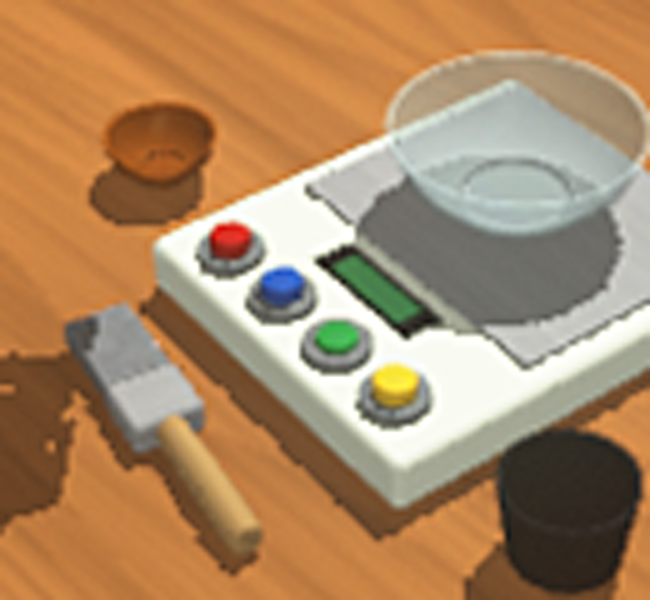

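Green is down, blue has sprung back up, the bowl and surrounding things haven't moved, and the hand is clear.

```bash
python3 -c "
from workcell import manip; print(manip.hand_in())"
```

```text
the job is handed in; nothing more can be done
None
```

The job is handed in: the green button is fully down and stayed down, the blue button was then pressed fully and sprang back, nothing else in view moved, and the hand is clear (about 9 s used).

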